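# Four clicks on the focus ratchet

### The job

Pick up the taller of the two plain steel posts and pass its lower end down through the open eye of the focusing lever, as a loose handle. Push the lever with it away from its rest stop by exactly four clicks of the ratchet, never reaching a fifth, and finish holding it there: the lever springs back and the post falls through if you let go, so the program ends with the post still in the gripper, upright in the eye, keeping the lever at the fourth click. Leave everything else on the table where it is.

Things in the scene. Friction and masses are not known exactly. Their poses are not given: they have to be found in the camera images.
- tall_post: the taller loose steel post: plain cylinder, 12.7 mm diameter, 75 mm tall, standing upright on the table (0.09 kg). Origin at the centre of its lower end, z axis up along the post
- low_post: the shorter loose steel post, 12.7 mm diameter, 50 mm tall, standing upright; not needed, leave it. Origin at the centre of its underside
- focus_stage: fixed focusing stage: aluminium base plate 100 x 100 x 10 mm, on it a toothed steel ring and a swinging lever with a black lens tube (30 mm diameter) on the vertical axis; 74 mm high. Origin at the plate's underside, on the axis. The lever rests on a stop 0.55 rad clockwise (from above) of the stage's -x direction and turns counterclockwise from there, up to 1.3 rad
- focus_lever: steel lever, 16 mm wide, top face 44 mm above the table. Origin on its vertical axis, 37 mm up; x points along the arm to the eye, z up. Push it counterclockwise seen from above (to its own +y). A spring returns it to rest: about 3 N at the eye at rest, 4.3 N at the fourth click; each tooth adds about 2 N on the way up and takes off 2 N on the way down (7 N at most)
- lever_eye (a point): centre of the eye at the lever's end, 95 mm from the axis, 40.5 mm above the table: steel ring with upright axis, outer diameter 27 mm, hole 17 mm, 10 mm high (35.5 to 45.5 mm above the table), open through, only bare table below
- click_ring: toothed steel ring under the lever, same axis, 87 mm over its round teeth; a pawl under the lever clicks over each tooth. Teeth 0.2 rad apart (19 mm at the eye), the first 0.08 to 0.2 rad from rest, different each run. In this frame they lie at -0.7, -0.5 .. 0.5 rad about z; its x axis points through the valley after the fourth tooth: at the fourth click the lever's x lines up with it
- cage_cube: bystander: black optical cube, 39 mm
- lens_case: bystander: round black lens case, 39 mm diameter, 16 mm high
- mirror_stand: bystander: mirror on a post and foot, 123 mm high
- sensor_head: bystander: black round sensor head, 60 mm diameter, 22 mm high
- fibre_spool: bystander: white spool, 69 mm diameter, 22 mm high
- tape_roll: bystander: roll of tape, 77 mm diameter, 19 mm high
- clamp_fork: bystander: black clamping fork, 81 x 26 x 10 mm
- bnc_tee: bystander: metal T connector, 57 x 28 x 14 mm
- screen_foot (a point): fixed obstacle, table point under a beam screen: a level-topped upright panel 130 mm wide along world x, 4 mm thick (turned up to 0.1 rad), its middle above this point, 195 to 325 mm above the table, on a post that stands within 35 mm of this point
- stand_foot (a point): fixed obstacle: table point in the middle of an upright optics stand, about 60 x 60 mm, 240 mm high, between the posts and the stage

How it is judged:
By the outcome, as a careful person would: the job done as asked, in the order asked, and still so for the second after the job is handed in, while the arm keeps its last pose, push and grip.
It also fails if it takes over 72 s, if anything falls off the work surface, if the arm or the gripper's body presses on something with over 40 N, if the wrist force passes 120 N, or if a joint passes its speed limit or range.

### The arm

A 6-joint arm with a two-finger parallel gripper is mounted at the origin on a cart in front of the work surface, level with it; the furniture and walls round the work are solid. World frame = base frame: x ahead of the robot, y to its left, z up, the work surface at z = 0. Lengths are in m, angles in degrees, forces in N, time in s.
With the tool pointing down it reaches from about 0.4 to 0.825 m from the base axis. Payload 7 kg.
Tool frame: the origin (TCP) lies on the centre line of the jaws, within the pads' length; the fingertips stand 19 mm ahead of it and the grasp point (between the pads) is the TCP (r.tip_extent is the distance from the TCP to the fingertips, in m); z points along the fingers, y is the line along which they close (so a half turn about z gives the same grasp; the last joint's range is limited). The gripper opens to 88 mm and grips with 3 to 60 N. Pads are 19 mm wide; open, the fingers measure 130 mm over their backs; the gripper's body (78 mm by 193 mm) begins 47 mm behind the grasp point.
Start: joints at [-54.139, 20.546, 0.682, 0, -70.136, -16.507], TCP at [0.224, -0.637, 0.246] pointing down, gripper open.
Joint ranges: [-176.03, 176.03], [-82.01, 121.73], [-58.28, 71.71], [-173.87, 95.51], [-174.79, -0.11], [-173.66, 173.66]. Speed limits (degrees/s): [136.94, 136.94, 172.46, 180, 180, 180].

### API

Orientations are given as [roll, pitch, yaw] about the fixed x, y, z axes, in that order (R = Rz(yaw) Ry(pitch) Rx(roll)).
In Python, from plant import r gives the robot as it stands. The module is installed in compiled form; this text tells all that it offers.
- The arm moves only by the tool jog_arm, never from a script. Its argument "deltas" is a list that holds one entry, the list of rows, each a list of 5 numbers: the opening, from -1 (shut) to 1 (fully open), then the shift along the world's x, y, z in cm, then the turn about the world's z in rad. In form: [[[claw, dx, dy, dz, turn], ...]]. A call has 1 to 8 rows; each row shifts and turns the commanded pose from where the row before left it; what a row does not reach is not made up. A row lasts 1/8 s, in which the tool goes at most 62.5 mm and 10.7 degrees, less where a joint would pass 70% of its speed; a pose out of reach is approached as far as the arm can. A call with a gripper value outside its range is refused whole. The fingers move at their own pace and stop on an object; "force" is the grip in N (left out, the last holds). Time passes only in rows, so rows that do not move let the fingers close. It gives the time, the measured TCP pose, the force, the opening and the grip force at its end, in the units of the state.
- r.get_state(): the state, without advancing time (a new reading comes with each control period).
- r.capture(name): name is "side" or "top" or "wrist"; returns the picture (480x640x3 uint8, blue, green, red); there is no depth.
- r.camera_info(name): a dict with "fx", "fy", "cx", "cy" (pixels), "k1" (the pictures are not rectified: a ray, as slopes to the right and down, at radius r is drawn at 1 + k1 r^2 times it, then the intrinsics apply), "view" (4x4, takes a point from world to camera coordinates). Camera axes: x right, y up, looking along -z (the intrinsics and any distortion apply to the point x, -y, -z); pixel columns grow to the right and rows downward; lengths in m; the calibration is good to about 2 mm. A picture is of the moment at which its call begins: read the wrist's pose just before it. camera_info takes no time and is no camera call; for the wrist camera it gives the pose at the moment of the call.
- r.close_job(): hands the job in; it is judged then, once.
The state is a dict: "time_s": time; "joints": joint angles; "qd": joint speeds; "joint_torque": joint torques, N m; "tcp_pos": TCP position; "eef_rot": TCP orientation; "contact_force": force on the tool from outside, world axes, zero at the start; "moment": the same for the moment, N m; "gripper_width": finger opening in m; "gripper_force": force on a finger pad.
Only numpy, scipy, OpenCV 4.12 (cv2) and the standard library are available. Lean on these libraries where they do the work, as an engineer would, in place of code of your own. Each camera call takes 0.05 s, during which the arm holds its last target. There are 200 camera calls.

## Working session

There is one attempt and no reset: what is moved stays moved. The work goes in short steps, Python scripts to look and compute and a tool call to move; the robot and the scene stay as the last step left them, time stands still between calls to the robot, and variables do not carry over. Pictures are saved under pics/ and viewed, at most 10 in all, crops included, and the job is handed in when it is done.

Besides the shell and the picture viewer there is one more tool, called after ">>>" in YAML: its name, and indented under it one key for each argument. jog_arm: Moves the arm, as the interface text tells. Its arguments: {"type":"object","properties":{"deltas":{"type":"array"},"force":{"type":"number"}},"required":["deltas"]}

```bash
mkdir -p pics
cat > h.py <<'E'
import numpy as np, cv2
from plant import r
def ray(name,u,v,info=None):
    c=info or r.camera_info(name); V=np.array(c["view"])
    d=np.array([(u-c["cx"])/c["fx"],(v-c["cy"])/c["fy"]]); s=d.copy()
    for _ in range(20): s=d/(1+c["k1"]*(s@s))
    R=V[:3,:3]; o=-R.T@V[:3,3]; w=R.T@np.array([s[0],-s[1],-1.]); return o,w
def on(name,u,v,z,info=None):
    o,w=ray(name,u,v,info); return o+w*(z-o[2])/w[2]
def proj(name,p,info=None):
    c=info or r.camera_info(name); V=np.array(c["view"])
    q=V[:3,:3]@np.array(p)+V[:3,3]; s=np.array([q[0],-q[1]])/-q[2]; s=s*(1+c["k1"]*(s@s))
    return s*[c["fx"],c["fy"]]+[c["cx"],c["cy"]]
def snap(name,fn):
    im=r.capture(name); cv2.imwrite("pics/"+fn+".png",im); return im
E
python3 - <<'E'
from h import *
for n in("top","side","wrist"):
    snap(n,n+"0"); c=r.camera_info(n); o,w=ray(n,320,240); print(n,c["fx"],c["k1"],o.round(3),w.round(3))
print(r.get_state(), r.tip_extent)
E
```

```text
top 438.9068261828636 -0.05583445238070402 [ 0.402 -0.136  1.094] [ 0.099 -0.01  -0.995]
side 461.4130558707253 -0.09822292918602685 [0.102 0.614 0.408] [ 0.449 -0.815 -0.366]
wrist 385.29320796632004 -0.017958075221569256 [ 0.154 -0.661  0.383] [ 0.259  0.101 -0.961]
{'time_s': 0.15, 'joints': array([-5.41383707e+01,  2.05841660e+01,  6.46837006e-01, -1.31388200e-02,
       -7.01349251e+01, -1.65053120e+01]), 'qd': array([-0.03921936, -0.1044685 ,  0.06739546, -0.05650922, -0.07426869,
       -0.11880463]), 'joint_torque': array([-1.02610014e-03, -5.83274746e+01,  2.93291527e+01,  7.00123519e+00,
        8.81470798e-03, -9.77641503e-05]), 'tcp_pos': array([ 0.22357085, -0.63655357,  0.24482591]), 'eef_rot': array([ 1.79927214e+02, -8.68540724e-03, -1.60648150e+02]), 'contact_force': array([-0.00337235, -0.33181713,  0.67344582]), 'moment': array([ 0.00908886, -0.05014182, -0.01519152]), 'gripper_force': 0.0, 'gripper_width': 0.0876939041342371} 0.019
```

View pics/top0.png

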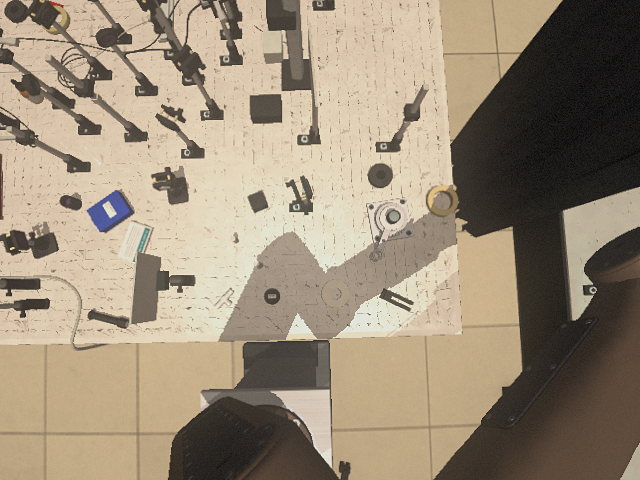

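View pics/side0.png

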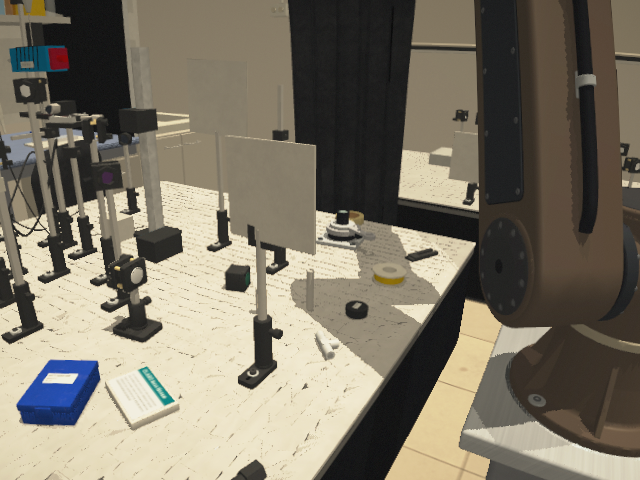

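The top view shows the stage at about (393,217), its eye near (376,256), the screen near (147,288) and the stand near (300,195). The side view shows the tall post at about (310,290). I'll zoom in on the top view.

Run:
```python
from h import *
im=cv2.imread("pics/top0.png")
c=cv2.resize(im[170:320,215:415],None,fx=4,fy=4,interpolation=cv2.INTER_CUBIC); cv2.imwrite("pics/c1.png",c)
im=cv2.imread("pics/side0.png")
c=cv2.resize(im[190:390,220:420],None,fx=3,fy=3,interpolation=cv2.INTER_CUBIC); cv2.imwrite("pics/c2.png",c)
for n,u,v,z in [("top",393,217,.07),("top",376,256,.04),("top",261,265,.075),("top",236,237,.05),("side",310,309,0),("side",310,270,.075),("side",260,312,0),("top",300,208,0),("side",277,268,0),("top",180,280,0)]: print(n,u,v,on(n,u,v,z).round(3))
```

```text
top 393 217 [ 0.553 -0.32   0.07 ]
top 376 256 [ 0.464 -0.28   0.04 ]
top 261 265 [ 0.449 -0.007  0.075]
top 236 237 [0.519 0.055 0.05 ]
side 310 309 [0.454 0.002 0.   ]
side 310 270 [0.456 0.002 0.075]
side 260 312 [0.522 0.058 0.   ]
top 300 208 [ 0.593 -0.099  0.   ]
side 277 268 [ 0.598 -0.107  0.   ]
top 180 280 [0.421 0.206 0.   ]
```

View pics/c1.png

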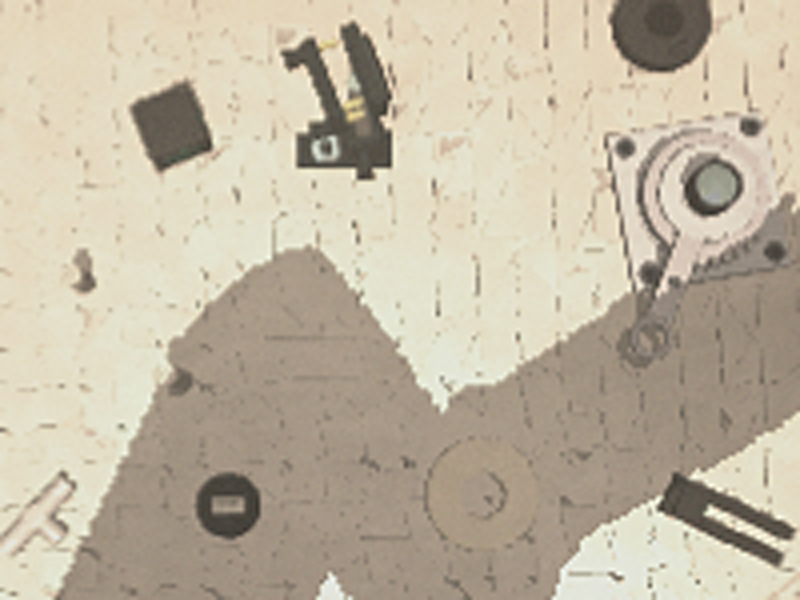

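View pics/c2.png

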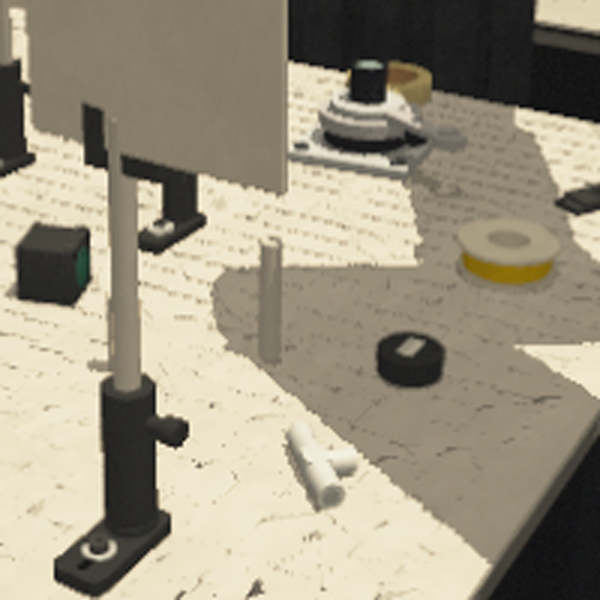

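The crops show the tall post base at side pixel (310,310) and its top at (310,270), which puts it near (0.454, 0). The short post is at top pixel (236,237). I'll move over the eye area first, for a wrist look on the way.

>>> jog_arm:
  deltas:
    - [[1,1.7,4.2,0,-0.0425],[1,1.7,4.2,0,-0.0425],[1,1.7,4.2,0,-0.0425],[1,1.7,4.2,0,-0.0425],[1,1.7,4.2,0,-0.0425],[1,1.7,4.2,0,-0.0425],[1,1.7,4.2,0,-0.0425],[1,1.7,4.2,0,-0.0425]]

```text
time_s: 1.15
tcp_pos: [0.3599, -0.2994, 0.2456]
eef_rot: [180.0, 0.0, 179.8]
contact_force: [1.6, 0.8, -0.0]
gripper_width: 0.0876
gripper_force: 0.0
```

>>> jog_arm:
  deltas:
    - [[1,0,0,0,0],[1,0,0,0,0]]

```text
time_s: 1.4
tcp_pos: [0.3597, -0.3008, 0.2456]
eef_rot: [-180.0, 0.0, 179.9]
contact_force: [-0.5, -0.5, 0.5]
gripper_width: 0.0875
gripper_force: 0.0
```

Run:
```python
from h import *
print(r.get_state()["tcp_pos"],r.get_state()["eef_rot"]); snap("wrist","w1"); snap("top","top1")
import pickle; pickle.dump(r.camera_info("wrist"),open("w1.pkl","wb"))
for u,v in [(135,253),(160,253),(133,322),(157,322)]: print(on("top",u,v,.325).round(3))
for u,v in [(225,135),(316,146)]: print("s",on("side",u,v,.325).round(3))
for p in [(.553,-.32,.074),(.464,-.28,.0455),(.454,0,.075)]: print(proj("wrist",p))
```

```text
[ 0.35974986 -0.30076028  0.24561812] [-1.79994867e+02  3.78616978e-03  1.79949132e+02]
[0.465 0.186 0.325]
[0.464 0.141 0.325]
[0.344 0.189 0.325]
[0.343 0.146 0.325]
s [0.456 0.203 0.325]
s [0.336 0.203 0.325]
[297.99484431 417.21519947]
[339.07737289 319.96008102]
[651.16565809 323.72309858]
```

View pics/w1.png

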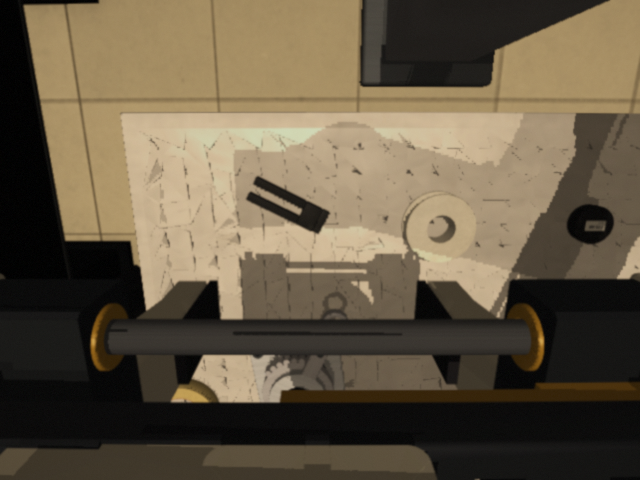

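The wrist view shows the eye near (335,303), partly hidden by the gripper. I'll move further forward so it sits in the clear.

>>> jog_arm:
  deltas:
    - [[1,3,0,0,0],[1,3,0,0,0],[1,3,0,0,0],[1,0,0,0,0],[1,0,0,0,0]]

```text
time_s: 2.12
tcp_pos: [0.4489, -0.3014, 0.245]
eef_rot: [180.0, -0.1, 179.8]
contact_force: [0.1, 0.1, -0.3]
gripper_width: 0.0875
gripper_force: 0.0
```

Run:
```python
from h import *
c=r.camera_info("wrist");im=snap("wrist","w2")
import pickle; pickle.dump(c,open("w2.pkl","wb"))
print(r.get_state()["tcp_pos"])
p=proj("wrist",(.464,-.28,.0455),c).round().astype(int);print(p)
x,y=p[0]-100,max(p[1]-75,0); print(x,y)
cv2.imwrite("pics/w2c.png",cv2.resize(im[y:y+150,x:x+200],None,fx=4,fy=4,interpolation=cv2.INTER_CUBIC))
```

```text
[ 0.44875216 -0.30135485  0.24527338]
[340 231]
240 156
```

View pics/w2c.png

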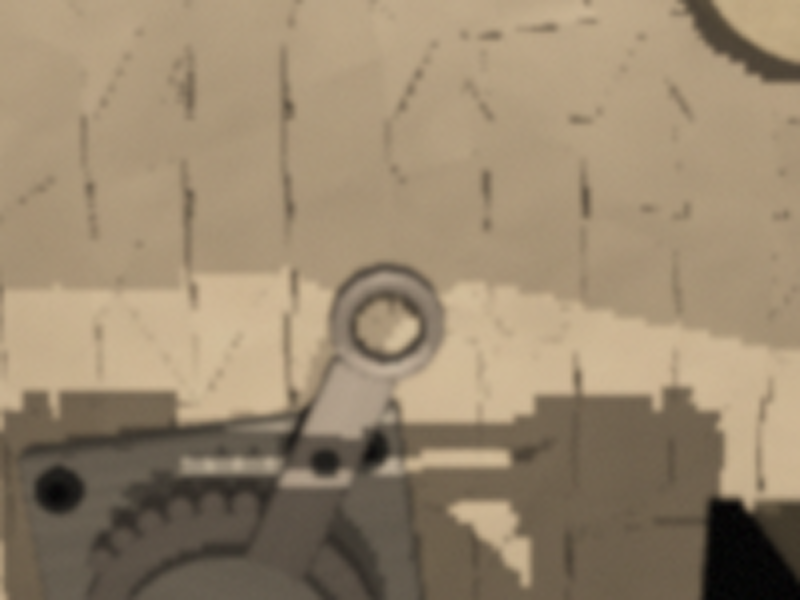

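The crop shows the eye ring clearly, centred at crop (386,322), which is pixel (336.5,236.5). The teeth start below it. One more look from further forward should give the axis and teeth.

>>> jog_arm:
  deltas:
    - [[1,3,-1,0,0],[1,3,-1,0,0],[1,2,0,0,0],[1,0,0,0,0],[1,0,0,0,0]]

```text
time_s: 2.8
tcp_pos: [0.5287, -0.3209, 0.2457]
eef_rot: [180.0, -0.0, 179.8]
contact_force: [0.9, 0.0, -0.3]
gripper_width: 0.0876
gripper_force: 0.0
```

Run:
```python
from h import *
c=r.camera_info("wrist");im=snap("wrist","w3")
import pickle; pickle.dump(c,open("w3.pkl","wb"))
c2=pickle.load(open("w2.pkl","rb"))
print(r.get_state()["tcp_pos"])
print("eye w2",on("wrist",336.5,236.5,.0455,c2))
p=proj("wrist",(.53,-.31,.03),c).round().astype(int);print(p)
x,y=p[0]-100,max(p[1]-75,0); print(x,y)
cv2.imwrite("pics/w3c.png",cv2.resize(im[y:y+150,x:x+200],None,fx=4,fy=4,interpolation=cv2.INTER_CUBIC))
```

```text
[ 0.5286863  -0.32091566  0.24583578]
eye w2 [ 0.46904677 -0.28350611  0.0455    ]
[328 212]
228 137
```

View pics/w3c.png

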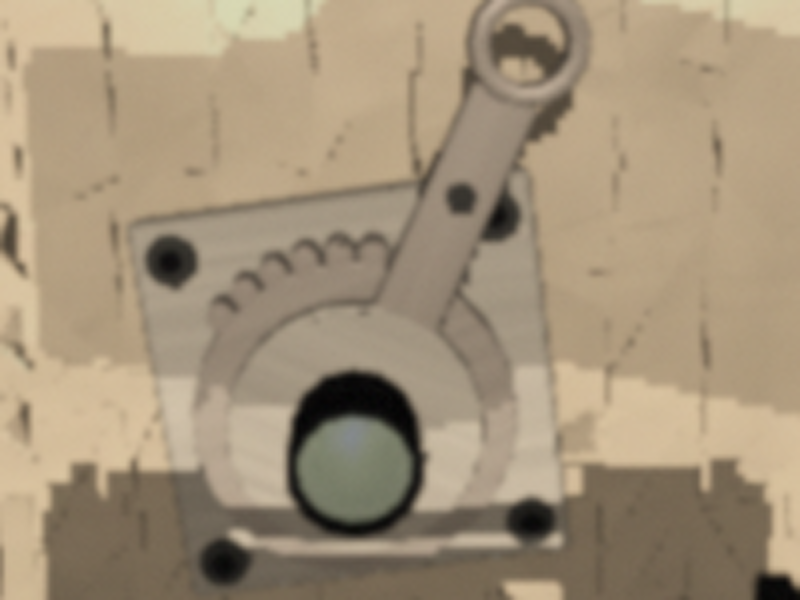

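The crop shows the whole stage: plate screws at (171,260), (497,213), (530,520) and (224,562), the eye at (529,45), and the lens top at (355,470). Six teeth are visible, from (377,240) to (220,303).

Run:
```python
from h import *
import pickle; c=pickle.load(open("w3.pkl","rb"))
f=lambda x,y,z: on("wrist",228+(x+.5)/4-.5,137+(y+.5)/4-.5,z,c)[:2]
S=[f(*p,.011) for p in [(171,260),(497,213),(530,520),(224,562)]]
print("screws",np.round(S,4),np.linalg.norm(S[0]-S[2]),np.linalg.norm(S[1]-S[3])); A=np.mean(S,0); print("axis screws",A,"lens",f(355,470,.074))
e=f(529,45,.0455); print("eye",e,np.linalg.norm(e-A),np.degrees(np.arctan2(*(e-A)[::-1])))
sx=((S[0]+S[1])-(S[2]+S[3])); print("stage -x deg",np.degrees(np.arctan2(sx[1],sx[0])), "rest",np.degrees(np.arctan2(sx[1],sx[0])-.55))
for z in (.02,.025,.03,.034):
    T=np.array([f(*p,z) for p in [(377,240),(340,240),(306,248),(274,262),(245,280),(220,303)]])-A
    a=np.unwrap(np.arctan2(T[:,1],T[:,0])); print(z,np.hypot(*T.T).round(4),np.degrees(a).round(1),"ringx",np.degrees(np.mean(a-(np.arange(6)*.2-.5))).round(2))
# tall post blobs
for n,u,v,z in [("top",215+180/4,170+380/4,.06),("side",220+270/3,190+358/3,0.0),("side",220+270/3,190+243/3,.075)]: print(n,on(n,u,v,z).round(4))
```

```text
screws [[ 0.5233 -0.3663]
 [ 0.5119 -0.2868]
 [ 0.5911 -0.2766]
 [ 0.6024 -0.3554]] 0.1124916356802456 0.1135659432567788
axis screws [ 0.55717615 -0.3212796 ] lens [ 0.55670201 -0.32131114]
eye [ 0.47052056 -0.28387697] 0.09438298507693799 156.65381223797147
stage -x deg -172.38340731215263 rest -203.8960860443479
0.02 [0.0406 0.0404 0.0401 0.04   0.0404 0.041 ] [172.6 185.1 196.9 208.9 220.7 232.4] ringx 202.77
0.025 [0.0414 0.0413 0.0409 0.0407 0.041  0.0413] [172.8 184.9 196.3 208.  219.4 230.9] ringx 202.05
0.03 [0.0423 0.0421 0.0417 0.0414 0.0415 0.0417] [173.  184.7 195.8 207.  218.2 229.3] ringx 201.34
0.034 [0.0429 0.0428 0.0423 0.0419 0.0419 0.042 ] [173.2 184.6 195.3 206.3 217.2 228.1] ringx 200.79
top [ 0.4496 -0.003   0.06  ]
side [0.4535 0.0034 0.    ]
side [0.4538 0.0057 0.075 ]
```

>>> jog_arm:
  deltas:
    - [[1,-4,1,0,0],[1,-4,3,0,0],[1,0,5,0,0],[1,0,5,0,0],[1,0,5,0,0],[1,0,5,0,0],[1,0,5,0,0],[1,0,3,0,0]]

```text
time_s: 3.85
tcp_pos: [0.4489, 0.0007, 0.2462]
eef_rot: [180.0, 0.1, 180.0]
contact_force: [0.3, 0.2, 1.0]
gripper_width: 0.0878
gripper_force: 0.0
```

>>> jog_arm:
  deltas:
    - [[1,0,0,-2,0],[1,0,0,-2,0],[1,0,0,0,0]]

```text
time_s: 4.22
tcp_pos: [0.4483, -0.0014, 0.2049]
eef_rot: [-180.0, -0.1, 179.9]
contact_force: [0.1, -0.9, 0.9]
gripper_width: 0.0874
gripper_force: 0.0
```

Run:
```python
from h import *
c=r.camera_info("wrist");im=snap("wrist","w4")
import pickle; pickle.dump(c,open("w4.pkl","wb"))
print(r.get_state()["tcp_pos"])
p=proj("wrist",(.452,0,.06),c).round().astype(int);print(p)
x,y=p[0]-100,max(p[1]-75,0); print(x,y)
cv2.imwrite("pics/w4c.png",cv2.resize(im[y:y+150,x:x+200],None,fx=4,fy=4,interpolation=cv2.INTER_CUBIC))
```

```text
[ 0.4490912  -0.00126698  0.205848  ]
[319 235]
219 160
```

View pics/w4c.png

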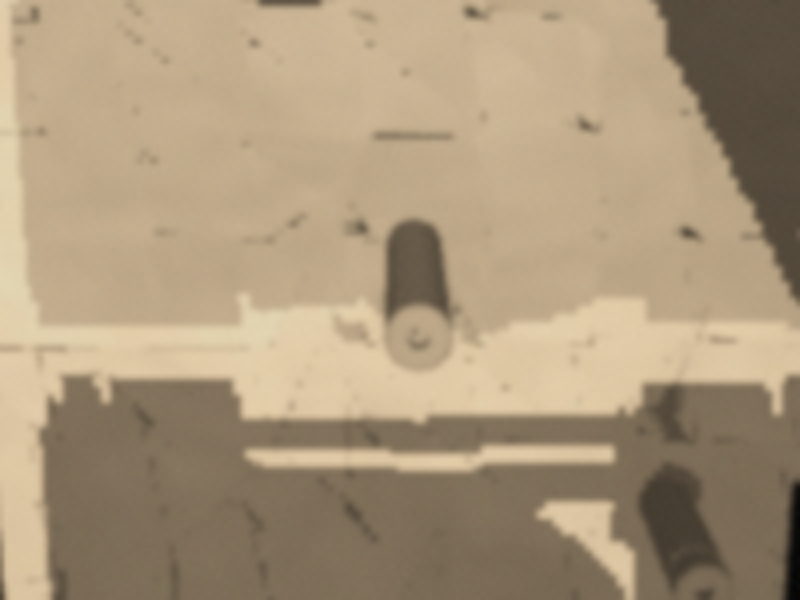

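The tall post's top is at crop (419,338) and its base near (413,245). The low post is at the lower right.

Run:
```python
from h import *
import pickle; c=pickle.load(open("w4.pkl","rb"))
f=lambda x,y,z: on("wrist",219+(x+.5)/4-.5,160+(y+.5)/4-.5,z,c)[:2].round(4)
print(f(419,338,.075),f(413,245,0),"low",f(703,585,.05))
```

```text
[0.4547 0.0033] [0.455  0.0031] low [0.5159 0.063 ]
```

>>> jog_arm:
  deltas:
    - [[1,0.6,0.45,-2,0],[1,0,0,-3,0],[1,0,0,-3,0],[1,0,0,-3,0],[1,0,0,-2,0],[1,0,0,-1.8,0],[1,0,0,0,0]]

```text
time_s: 5.15
tcp_pos: [0.4555, 0.0033, 0.0575]
eef_rot: [-180.0, -0.1, 179.9]
contact_force: [0.6, -0.3, 0.7]
gripper_width: 0.087
gripper_force: 0.0
```

>>> jog_arm:
  deltas:
    - [[-1,0,0,0,0],[-1,0,0,0,0],[-1,0,0,0,0],[-1,0,0,0,0],[-1,0,0,0,0],[-1,0,0,0,0],[-1,0,0,0,0],[-1,0,0,0,0]]
  force: 45

```text
time_s: 6.15
tcp_pos: [0.4557, 0.0037, 0.0575]
eef_rot: [-180.0, -0.0, 179.9]
contact_force: [0.7, 0.2, -0.0]
gripper_width: 0.0131
gripper_force: 0.1
```

>>> jog_arm:
  deltas:
    - [[-1,0,0,0,0],[-1,0,0,0,0],[-1,0,0,0.5,0],[-1,0,0,1.5,0],[-1,0,0,2,0],[-1,0,0,2,0],[-1,0,0,2,0],[-1,0,0,0,0]]

```text
time_s: 7.15
tcp_pos: [0.4566, 0.004, 0.1391]
eef_rot: [179.9, 0.2, 179.9]
contact_force: [0.8, -0.1, -1.4]
gripper_width: 0.0117
gripper_force: 45.0
```

>>> jog_arm:
  deltas:
    - [[-1,0,-2,0,0],[-1,0,-4.5,0,0],[-1,0.3,-5,0,0],[-1,0.4,-5,0,0],[-1,0.4,-5,0,0],[-1,0.4,-4.2,0,0],[-1,0,-3,0,0],[-1,0,0,0,0]]

```text
time_s: 8.15
tcp_pos: [0.4699, -0.2849, 0.1362]
eef_rot: [180.0, -0.1, 179.7]
contact_force: [-0.1, 0.2, -0.3]
gripper_width: 0.012
gripper_force: 45.0
```

>>> jog_arm:
  deltas:
    - [[-1,0,0,-1,0],[-1,0,0,-1,0],[-1,0,0,0,0],[-1,0,0,0,0]]

```text
time_s: 8.65
tcp_pos: [0.4709, -0.2829, 0.1176]
eef_rot: [-180.0, -0.0, 179.9]
contact_force: [0.5, 0.1, -0.7]
gripper_width: 0.0118
gripper_force: 45.0
```

Run:
```python
from h import *
c=r.camera_info("wrist");im=snap("wrist","w5")
import pickle; pickle.dump(c,open("w5.pkl","wb"))
s=r.get_state();print(s["tcp_pos"],s["contact_force"],s["gripper_width"])
p=proj("wrist",(.47,-.284,.05),c).round().astype(int);print(p)
x,y=p[0]-80,max(p[1]-60,0); print(x,y)
cv2.imwrite("pics/w5c.png",cv2.resize(im[y:y+120,x:x+160],None,fx=5,fy=5,interpolation=cv2.INTER_CUBIC))
```

```text
[ 0.47099536 -0.28303164  0.11779724] [ 0.42027282 -0.01154632 -0.50566034] 0.011549306605974037
[315 263]
235 203
```

View pics/w5c.png

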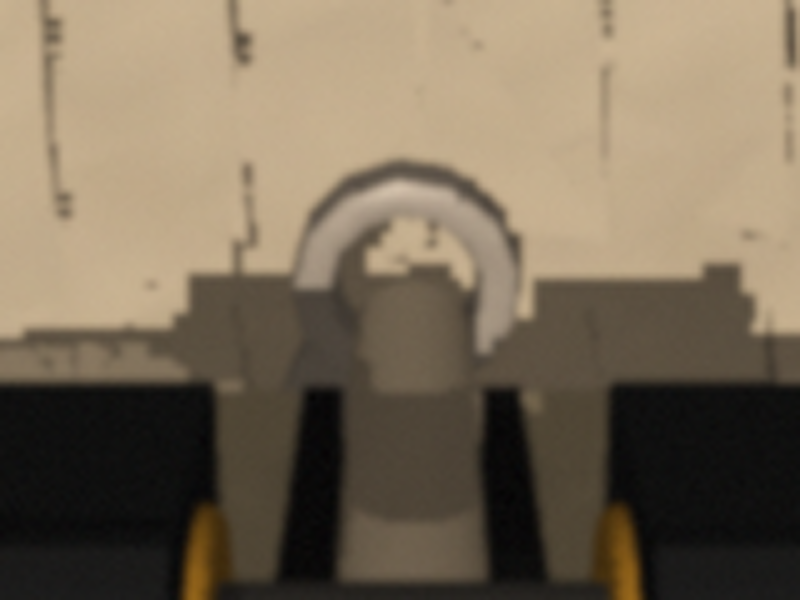

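The eye ring's top face is centred at about crop (407,287). The post's lower end, at z = 0.060, is near (417,334).

Run:
```python
from h import *
import pickle; c=pickle.load(open("w5.pkl","rb"))
f=lambda x,y,z: on("wrist",235+(x+.5)/5-.5,203+(y+.5)/5-.5,z,c).round(4)
# far/near edge points at given heights
print("eye L/R",f(297,290,.0455),f(518,290,.0455),"top edge",f(405,180,.0455))
print("post L/R",f(361,330,.0603),f(475,330,.0603),"edge",f(417,280,.0603))
```

```text
eye L/R [ 0.47   -0.296   0.0455] [ 0.4701 -0.2705  0.0455] top edge [ 0.4569 -0.2835  0.0455]
post L/R [ 0.4694 -0.2882  0.0603] [ 0.4694 -0.2759  0.0603] edge [ 0.4638 -0.2822  0.0603]
```

>>> jog_arm:
  deltas:
    - [[-1,0,-0.12,0,0],[-1,0,0,-0.6,0],[-1,0,0,-0.6,0],[-1,0,0,-0.4,0],[-1,0,0,-0.4,0],[-1,0,0,0,0]]

```text
time_s: 9.45
tcp_pos: [0.4704, -0.2845, 0.0971]
eef_rot: [180.0, -0.0, 179.9]
contact_force: [-0.5, -0.4, -0.7]
gripper_width: 0.0114
gripper_force: 45.0
```

>>> jog_arm:
  deltas:
    - [[-1,0,0,-0.5,0],[-1,0,0,-0.5,0],[-1,0,0,-0.5,0],[-1,0,0,-0.3,0],[-1,0,0,0,0],[-1,0,0,0,0]]

```text
time_s: 10.2
tcp_pos: [0.4708, -0.2846, 0.0797]
eef_rot: [-180.0, 0.0, 179.9]
contact_force: [-0.2, 0.7, -0.9]
gripper_width: 0.0121
gripper_force: 45.0
```

>>> jog_arm:
  deltas:
    - [[-1,-0.23,-0.56,0,0],[-1,-0.13,-0.39,0,0],[-1,-0.12,-0.4,0,0],[-1,-0.09,-0.4,0,0],[-1,-0.09,-0.41,0,0],[-1,-0.06,-0.41,0,0],[-1,-0.04,-0.41,0,0],[-1,-0.03,-0.41,0,0]]

```text
time_s: 11.2
tcp_pos: [0.4634, -0.3186, 0.0798]
eef_rot: [180.0, 0.1, 179.9]
contact_force: [3.3, 4.0, -0.6]
gripper_width: 0.0116
gripper_force: 45.0
```

>>> jog_arm:
  deltas:
    - [[-1,0,0,0,0]]

```text
time_s: 11.32
tcp_pos: [0.4624, -0.3189, 0.0796]
eef_rot: [-180.0, -0.0, 179.9]
contact_force: [-0.3, -0.6, -0.7]
gripper_width: 0.0115
gripper_force: 45.0
```

>>> jog_arm:
  deltas:
    - [[-1,0,0,0,0],[-1,0,0,0,0]]

```text
time_s: 11.58
tcp_pos: [0.4623, -0.3186, 0.0795]
eef_rot: [-180.0, -0.0, 179.9]
contact_force: [0.2, -0.0, -0.4]
gripper_width: 0.012
gripper_force: 45.0
```

```bash
cat > ring.py <<'E'
from h import *
# eye ring: predict pixel positions of ring's near outer edge for lever angles, compare with bright ring mask
c=r.camera_info("wrist"); im=r.capture("wrist"); cv2.imwrite("pics/w_ring%d.png"%int(r.get_state()["time_s"]*100),im)
A=np.array([.5572,-.3213]); g=cv2.cvtColor(im,cv2.COLOR_BGR2GRAY).astype(float)
s=r.get_state(); print(s["time_s"],s["tcp_pos"].round(4),s["contact_force"].round(2))
ge=cv2.GaussianBlur(g,(3,3),0)
# profile along near edge: sample brightness on rays outward from ring for -x side, for each candidate angle
for x in (.458,.455,.452,.449,.446,.443):
    row=[]
    for y in np.arange(s["tcp_pos"][1]-.024,s["tcp_pos"][1]+.025,.003):
        u,v=proj("wrist",(x,y,.0455),c); row.append(int(ge[int(round(v)),int(round(u))]))
    print(x,row)
E
python3 ring.py
```

```text
11.625 [ 0.4624 -0.3185  0.0795] [ 0.07  0.64 -0.37]
0.458 [27, 27, 72, 77, 75, 39, 58, 92, 98, 92, 74, 45, 76, 73, 75, 28, 28]
0.455 [79, 81, 81, 80, 80, 63, 80, 116, 99, 92, 100, 149, 116, 80, 81, 81, 82]
0.452 [80, 80, 81, 82, 80, 69, 84, 168, 161, 156, 162, 144, 72, 81, 81, 82, 82]
0.449 [82, 80, 81, 81, 81, 81, 70, 90, 105, 132, 86, 101, 128, 81, 82, 82, 81]
0.446 [177, 171, 177, 176, 169, 173, 171, 140, 103, 104, 133, 175, 176, 175, 177, 177, 176]
0.443 [179, 179, 180, 180, 173, 171, 173, 173, 173, 176, 176, 169, 175, 174, 175, 175, 175]
```

>>> jog_arm:
  deltas:
    - [[-1,-0.01,-0.42,0,0],[-1,0.01,-0.41,0,0],[-1,0.03,-0.42,0,0],[-1,0.04,-0.41,0,0],[-1,0.06,-0.41,0,0],[-1,0.09,-0.41,0,0],[-1,0.09,-0.4,0,0],[-1,0.12,-0.4,0,0]]

```text
time_s: 12.62
tcp_pos: [0.4677, -0.3505, 0.0795]
eef_rot: [179.9, 0.1, 179.9]
contact_force: [2.3, 8.3, -0.4]
gripper_width: 0.0117
gripper_force: 45.0
```

>>> jog_arm:
  deltas:
    - [[-1,0.06,-0.15,0,0],[-1,0.06,-0.15,0,0],[-1,0,0,0,0],[-1,0,0,0,0]]

```text
time_s: 13.12
tcp_pos: [0.4683, -0.354, 0.0794]
eef_rot: [180.0, -0.0, 179.9]
contact_force: [2.1, 4.4, -1.5]
gripper_width: 0.012
gripper_force: 45.0
```

```bash
python3 ring.py
```

```text
13.175 [ 0.4683 -0.354   0.0794] [ 1.34  4.32 -0.07]
0.458 [76, 78, 77, 77, 78, 68, 91, 159, 134, 124, 138, 149, 100, 77, 71, 78, 77]
0.455 [76, 78, 76, 78, 78, 79, 61, 116, 173, 180, 168, 75, 109, 79, 73, 77, 76]
0.452 [165, 133, 166, 168, 168, 170, 171, 146, 91, 81, 83, 118, 174, 173, 164, 169, 168]
0.449 [167, 170, 169, 169, 169, 170, 173, 173, 178, 176, 153, 174, 174, 174, 172, 172, 171]
0.446 [170, 172, 172, 170, 169, 171, 173, 175, 176, 178, 177, 177, 178, 176, 162, 171, 170]
0.443 [154, 152, 171, 170, 170, 171, 172, 174, 176, 177, 177, 171, 178, 178, 160, 172, 171]
```

>>> jog_arm:
  deltas:
    - [[-1,0.08,-0.2,0,0],[-1,0.08,-0.2,0,0],[-1,0,0,0,0],[-1,0,0,0,0]]

```text
time_s: 13.68
tcp_pos: [0.4697, -0.3584, 0.0795]
eef_rot: [-180.0, -0.0, 179.9]
contact_force: [-0.4, 1.9, -1.7]
gripper_width: 0.0119
gripper_force: 45.0
```

```bash
python3 ring.py
python3 - <<'E'
from h import *
import glob,os
f=max(glob.glob("pics/w_ring*.png"),key=os.path.getmtime); im=cv2.imread(f)
a=cv2.resize(im[190:290,235:395],None,fx=5,fy=5,interpolation=cv2.INTER_CUBIC)[:300]
t=cv2.resize(r.capture("top")[185:245,325:485],None,fx=5,fy=5,interpolation=cv2.INTER_CUBIC)
s=r.capture("side"); cv2.imwrite("pics/s9.png",s)
print([proj("top",p).round(1) for p in [(.5572,-.3213,.0),(.469,-.356,.0455)]])
t=cv2.resize(s[190:250,310:470],None,fx=5,fy=5,interpolation=cv2.INTER_CUBIC)
cv2.imwrite("pics/fin.png",np.vstack([a,t]))
E
```

```text
13.725 [ 0.4696 -0.3584  0.0795] [ 0.18  2.05 -0.92]
0.458 [75, 77, 78, 77, 78, 75, 64, 168, 165, 160, 161, 140, 71, 79, 79, 70, 78]
0.455 [99, 99, 86, 100, 101, 102, 100, 85, 91, 99, 85, 78, 135, 136, 136, 110, 155]
0.452 [169, 168, 120, 168, 170, 171, 172, 172, 137, 138, 141, 167, 174, 175, 176, 152, 173]
0.449 [167, 168, 171, 170, 170, 170, 171, 173, 175, 178, 179, 171, 175, 175, 174, 163, 173]
0.446 [173, 170, 172, 172, 170, 170, 172, 174, 175, 177, 178, 178, 177, 179, 177, 164, 171]
0.443 [177, 172, 141, 172, 171, 171, 173, 174, 176, 176, 177, 179, 179, 179, 179, 164, 173]
[array([388.7, 219.5]), array([408. , 252.8])]
```

View pics/fin.png

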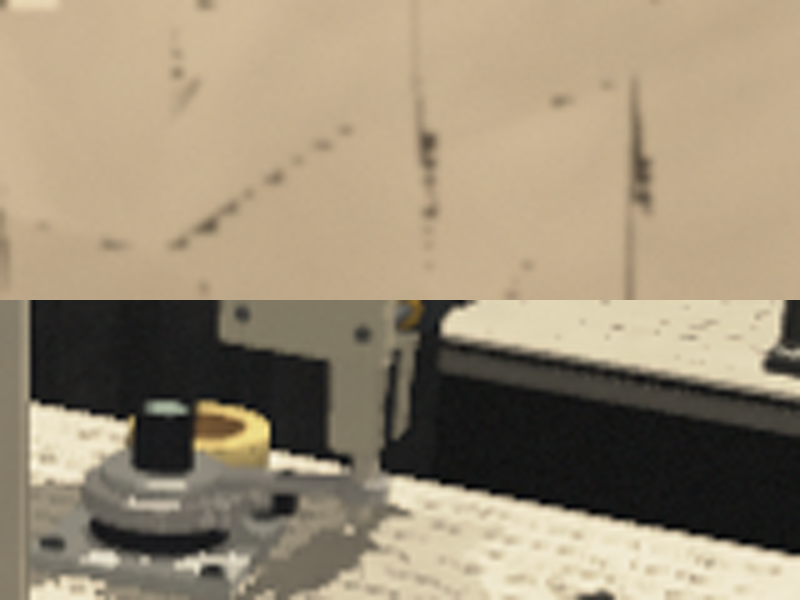

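The side crop at the bottom shows the post in the gripper, in the eye at the lever's end. The force has dropped to about 2 N, so the lever is on the downhill side of tooth four. I'll creep towards the valley, where it should return to about 4.3 N.

>>> jog_arm:
  deltas:
    - [[-1,0.08,-0.18,0,0],[-1,0,0,0,0],[-1,0,0,0,0]]

```text
time_s: 14.2
tcp_pos: [0.4705, -0.3599, 0.0795]
eef_rot: [180.0, -0.0, 179.9]
contact_force: [-0.5, 4.7, -0.2]
gripper_width: 0.0118
gripper_force: 45.0
```

```bash
cat > fr.py <<'E'
from h import *
F=[]
for _ in range(8):
    r.capture("top"); s=r.get_state(); F.append(np.r_[s["contact_force"],s["tcp_pos"]])
print(np.mean(F,0).round(4),np.std(F,0).round(4))
E
python3 fr.py
```

```text
[-0.7829  4.0567 -0.4505  0.4705 -0.3599  0.0795] [0.3048 0.3361 0.4957 0.     0.     0.    ]
```

The force is about 4.1 N, which fits the fourth valley. The lever angle is about 201.8°, against 201.5° for the ring's x axis from the image. I'm handing the job in.

```bash
python3 -c "
from plant import r
print(r.close_job())"
```

```text
the job is handed in; nothing more can be done
None
```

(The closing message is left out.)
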